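Hold the spring gate aside and slide the badge tray into its bay

TASK

Swing the yellow spring gate of the chute open towards the robot and hold it open with one finger while another finger of the same hand pushes the blue tray, with its badge, along the chute past the gate and fully home against the blue end stop. The gate must not touch the tray on the way, and when the tray is in its bay let the gate go so that it shuts behind it. Only touch and push: do not lift the tray, keep the badge in it, and leave the other things on the worktop where they are.

Things in the scene. Friction and masses are not known exactly. Their poses are not given: they have to be found in the camera images.
- chute: Fixed flat aluminium chute, 244 x 85 mm, on the worktop (all lengths here in mm). Origin on its centre line beside the hinge pin, at worktop height; x axis along the channel, the way the tray is pushed (away from the robot), y to the left, z up. Channel floor at z = 4, from x = -152 to +92; two steel side rails, inner faces at y = -34.5 and +34.5, 5 mm thick, tops at z = 16
- chute_home (a point): Point on the channel floor where the centre of the tray's underside lies when it is home: chute x = +48, y = 0, z = 4. The blue end stop, 12 mm thick, top at z = 36, stands across the channel with its face at x = +80
- gate (a joint): Gate angle about its upright pin, rad. 0 = shut: arm square across the channel, pointing to the chute's -y. Grows as the free end swings towards the robot; 1.57 = arm points to the chute's -x, its near (right) face at y = 62, outside the left rail. Stops at 0 and 1.75; shut, it blocks the tray. A spring (0.03 Nm shut, 0.09 Nm open, light damping) shuts it within a second when let go
- gate_tip (a point): Free end of the gate's yellow arm, 170 mm from the pin axis, at mid height (z = 45). The arm is a straight bar 8 mm thick, its faces 2 and 10 mm off the pin axis (shut: chute x = 2 to 10), underside at z = 36, top at z = 54, so it swings above the tray (top at z = 30)
- gate_blade (a point): Centre of the red blade that blocks the tray: it hangs under the arm from 42 to 76 mm along it from the pin, z = 17 to 36, 6 mm thick. Swinging open, it sweeps over the tray's path back to chute x = -65; the tray starts clear of that
- gate_hinge (a point): Axis of the gate's hinge pin at the arm's mid height: chute x = 0, y = +72, z = 45. The pin is 8 mm thick, z = 5 to 59, on a blue bracket 5 mm high outside the left rail (chute x = -22 to 22, y = 42 to 100), with a shut-stop pin at x = -8, y = +90, top at z = 55
- tray: Loose blue open plastic tray, 64 x 64 x 26 mm, walls and floor 3 mm, about 0.12 kg, standing in the chute between the rails (2.5 mm play each side) on the robot's side of the gate, square to the chute. Origin at the centre of its underside, axes as the chute's
- cargo: Green round badge with an orange shape, 56 mm across and 6 mm thick, lying loose in the tray. Origin at the centre of its underside
- tape_orange: Bystander: roll of orange tape, 56 mm across, 16 mm high, lying flat right of the badge press. Origin at the centre of its underside
- die_near: Bystander: chromed die cup, about 52 mm across and 48 mm high, right of the far end of the chute. Origin at the centre of its underside
- badge_star: Bystander: red badge with a yellow star, 56 mm across, 6 mm thick, near the front left corner of the worktop. Origin at the centre of its underside
- tub: Bystander: open grey tub, 64 mm across, 47 mm high, right of the badge press. Origin at the centre of its underside
- die_far: Bystander: chromed die cup, 55 mm across, 52 mm high, right of the badge press. Origin at the centre of its underside
- tape_green: Bystander: roll of green tape, 48 mm across, 16 mm high, lying flat left of the far end of the chute. Origin at the centre of its underside

How it is judged:
By the outcome, as a careful person would: the job done as asked, in the order asked, and still so for the second after the job is handed in, with the robot touching nothing.
It also fails if it takes over 40 s, if anything falls off the work surface, if the arm or the gripper's body presses on something with over 40 N, if the wrist force passes 120 N, or if a joint passes its speed limit or range.

ROBOT

A 7-joint arm with a two-finger parallel gripper is mounted at the origin on a cart in front of the work surface, level with it; the furniture and walls round the work are solid. World frame = base frame: x ahead of the robot, y to its left, z up, the work surface at z = 0. Lengths are in m, angles in rad, forces in N, time in s.
With the tool pointing down it reaches from about 0.35 to 0.9 m from the base axis. Payload 8.1 kg.
Tool frame: the origin (TCP) lies at the very end of the fingers, on their centre line; the grasp point (between the pads) lies 19 mm behind it; z points along the fingers, y is the line along which they close (so a half turn about z gives the same grasp; the last joint's range is limited). The gripper opens to 85 mm and grips with 20 to 120 N. Pads are 22 mm wide; open, the fingers measure 114 mm over their backs; the gripper's body (76 mm by 85 mm) begins 54 mm behind the grasp point. The pads swing forward as they close: fully open they stand 13 mm farther back than shut.
Start: joints at [-1.216, 0.434, 0.025, 1.573, -0.012, 1.134, -0.075], TCP at [0.276, 0.561, 0.231] pointing down, gripper open.
Joint ranges: [-2.62, 2.62], [-0.44, 2.09], [-1.27, 1.32], [0.08, 2.57], [-1.32, 4.46], [0.12, 2], [-2.74, 2.74]. Speed limits (rad/s): [2.22, 2.22, 3.01, 3.01, 3.14, 3.14, 3.14].

INTERFACE

Orientations are given as [roll, pitch, yaw] about the fixed x, y, z axes, in that order (R = Rz(yaw) Ry(pitch) Rx(roll)).
In Python, from workcell import ctrl gives the robot as it stands.
- The arm moves only by the shell command python3 -m inch 'ROWS' [OPENING]. ROWS is JSON, one flat list of numbers, 4 for each row, row after row: the shift along the world's x, y, z in cm, then the turn about the world's z in rad. A call has exactly 5 rows; each row shifts and turns the commanded pose from where the row before left it; what a row does not reach is not made up. A row lasts 1/12 s, in which the tool goes at most 41.7 mm and 7.16 degrees, less where a joint would pass 70% of its speed; a pose out of reach is approached as far as the arm can. A call is refused whole if a number of a shift passes 4.17 or a number of a turn 0.125, either way. A call with a gripper value outside its range is refused whole. OPENING is the opening, from 0 (shut) to 1 (fully open), set as the call begins (- or left out, the last holds). The fingers move at their own pace and stop on an object; the grip force is fixed at half the most. Time passes only in rows, so rows that do not move let the fingers close, or fill a call up. It gives the time, the measured TCP pose, the force, the opening and the grip force at its end, in the units of the state.
- ctrl.get_obs(): the state, without advancing time (a new reading comes with each control period).
- ctrl.camera(name): name is "side" or "top"; returns a dict with "frame" (384x512x3 uint8, blue, green, red), "fx", "fy", "cx", "cy" (pixels), "k1" (the pictures are not rectified: a ray, as slopes to the right and down, at radius r is drawn at 1 + k1 r^2 times it, then the intrinsics apply), "extrinsics" (4x4, takes a point from camera to world coordinates). Camera axes: x right, y down, z forward; pixel columns grow to the right and rows downward; lengths in m; the calibration is good to about 2 mm. A picture is of the moment at which its call begins. There is no depth.
- ctrl.hand_in(): hands the job in; it is judged then, once.
Trained networks look in a picture, given as the dict that the camera call returned (one of the last four; its "shot" number tells which), for a name from the list of things; names that differ only in an ending like _2 or _b are one class to them, and where a whole thing is asked for, a point or a joint stands for the part that bears it (a point fixed in the world has none). Each returns a list of dicts, best first, with "score" (0 to 1); they miss things now and then, are a little off and sometimes report something else, mostly with a low value. They report only what shows in the picture. A call takes as long as a camera call.
- ctrl.find_in(picture, target): "location" ([column, row] in pixels, amid what is visible of it).
The state is a dict: "time": time; "joints": joint angles; "joint_vel": joint speeds; "effort": joint torques, N m; "eef_pos": TCP position; "eef_rot": TCP orientation; "wrist_force": force on the tool from outside, world axes, zero at the start; "wrist_torque": the same for the moment, N m; "opening": finger opening in m; "gripper_force": force on a finger pad.
Only numpy, scipy, OpenCV 4.12 (cv2) and the standard library are available. Lean on these libraries where they do the work, as an engineer would, in place of code of your own. Each camera call takes 0.05 s, during which the arm holds its last target. There are 200 camera calls.

## Working session

There is one attempt and no reset: what is moved stays moved. The work goes in short steps, Python scripts to look and compute and a shell command to move; the robot and the scene stay as the last step left them, time stands still between calls to the robot, and variables do not carry over. Pictures are saved under pics/ and viewed, at most 10 in all, crops included, and the job is handed in when it is done.

```bash
mkdir -p pics; cat > h.py <<'E'
import numpy as np, cv2
from workcell import ctrl
def ray(c,px):
    K=np.array([[c['fx'],0,c['cx']],[0,c['fy'],c['cy']],[0,0,1.]])
    d=(np.array(px,float)-[c['cx'],c['cy']])/[c['fx'],c['fy']]
    u=d.copy()
    for _ in range(20): u=d/(1+c['k1']*(u@u))
    E=np.array(c['extrinsics']); return E[:3,3],E[:3,:3]@np.r_[u,1]
def onz(c,px,z):
    o,d=ray(c,px); return o+d*(z-o[2])/d[2]
def proj(c,P):
    E=np.array(c['extrinsics']); p=E[:3,:3].T@(np.array(P)-E[:3,3]); u=p[:2]/p[2]; u=u*(1+c['k1']*(u@u))
    return u*[c['fx'],c['fy']]+[c['cx'],c['cy']]
E
python3 - <<'E'
from h import *
o=ctrl.get_obs(); print(o['eef_pos'],o['eef_rot'],o['opening'],o['time'])
for n in('top','side'):
    c=ctrl.camera(n); cv2.imwrite(f'pics/{n}0.png',c['frame'])
    print(n,np.array(c['extrinsics']).round(3).tolist(),c['fx'],c['k1'])
    for t,z in(('chute',.01),('tray',.02),('cargo',.013),('gate_tip',.045),('gate_blade',.027),('gate_hinge',.045),('gate',.054)):
        for r in ctrl.find_in(c,t)[:1]: print(t,round(r['score'],2),np.round(r['location'],1),onz(c,r['location'],z).round(4))
E
```

```text
[0.27604963 0.56014215 0.23052575] [-3.13997904e+00  1.43730591e-04  2.68374597e+00] 0.08551212033889724 0.0
top [[0.005, -0.995, 0.097, 0.436], [-1.0, -0.002, 0.025, -0.045], [-0.025, -0.097, -0.995, 1.113], [0.0, 0.0, 0.0, 1.0]] 467.89080525773846 -0.04869716521486035
chute 0.76 [231.  179.3] [0.5719 0.0487 0.01  ]
tray 0.85 [217.  216.2] [0.4836 0.0798 0.02  ]
cargo 0.75 [229.8 224.5] [0.4645 0.0501 0.013 ]
gate_tip 0.93 [238.3 172.4] [0.5837 0.029  0.045 ]
gate_blade 0.94 [226.2 173.8] [0.5828 0.0587 0.027 ]
gate_hinge 0.81 [229.8 173.4] [0.5813 0.0486 0.045 ]
gate 0.61 [229.1 176.2] [0.5737 0.0494 0.054 ]
side [[-0.054, 0.776, -0.629, 1.101], [0.999, 0.045, -0.03, 0.005], [0.005, -0.629, -0.777, 0.777], [0.0, 0.0, 0.0, 1.0]] 401.65695445596293 -0.04923343975446066
chute 0.7 [289.2 219. ] [0.5652 0.0568 0.01  ]
tray 0.81 [285.2 195. ] [0.5028 0.0463 0.02  ]
cargo 0.54 [288.1 186.8] [0.4711 0.0536 0.013 ]
gate_tip 0.82 [287.7 216.9] [0.5842 0.0511 0.045 ]
gate_blade 0.6 [289.2 217.3] [0.5724 0.0556 0.027 ]
gate_hinge 0.56 [289.8 218. ] [0.5869 0.0557 0.045 ]
gate 0.56 [286.1 216.4] [0.5894 0.047  0.054 ]
```

View pics/top0.png

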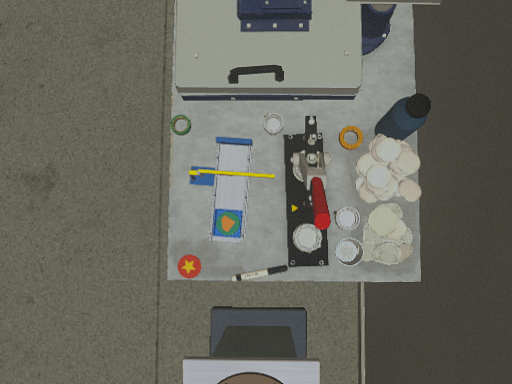

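View pics/side0.png

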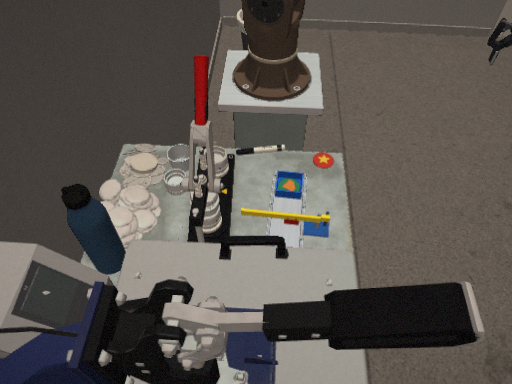

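Top view: chute runs from (228,240) to the end stop (234,140), the gate arm from its hinge at (193,173) to its tip at (274,176), and the tray at (228,223). I'll fit the pose from colours next.

```bash
python3 - <<'E'
from h import *
from scipy.optimize import least_squares
cs={n:ctrl.camera(n) for n in('top','side')}
def blobs(c,lo,hi,mn=20):
    m=cv2.inRange(cv2.cvtColor(c['frame'],cv2.COLOR_BGR2HSV),lo,hi)
    n,l,s,ce=cv2.connectedComponentsWithStats(m)
    return [(s[i].tolist(),ce[i].round(1).tolist()) for i in range(1,n) if s[i][4]>mn],l
for n,c in cs.items():
    print(n,'Y',blobs(c,(22,120,100),(35,255,255))[0]); print('B',blobs(c,(100,120,80),(118,255,255))[0])
c=cs['top']; cv2.imwrite('pics/topz.png',cv2.resize(c['frame'][125:250,165:295],None,fx=4.6,fy=4.6,interpolation=cv2.INTER_CUBIC))
c=cs['side']; cv2.imwrite('pics/sidez.png',cv2.resize(c['frame'][160:255,230:345],None,fx=6,fy=6,interpolation=cv2.INTER_CUBIC))
E
```

```text
top Y [([198, 169, 77, 9, 257], [236.9, 173.2]), ([189, 170, 8, 5, 36], [192.4, 172.1]), ([291, 205, 7, 7, 30], [293.7, 207.7]), ([183, 261, 11, 12, 64], [188.2, 265.8])]
B [([216, 137, 36, 7, 166], [233.8, 140.1]), ([191, 167, 24, 3, 39], [200.9, 167.8]), ([190, 174, 24, 11, 193], [203.6, 179.5]), ([213, 209, 29, 28, 303], [226.3, 222.3])]
side Y [([321, 156, 6, 6, 21], [323.5, 158.7]), ([241, 208, 89, 15, 534], [285.1, 215.1])]
B [([275, 171, 28, 28, 429], [288.8, 184.3]), ([304, 222, 25, 15, 288], [315.5, 228.8])]
```

View pics/topz.png

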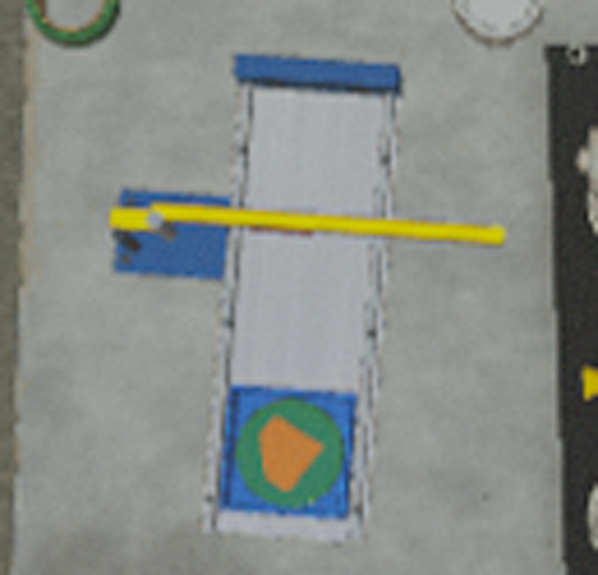

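View pics/sidez.png

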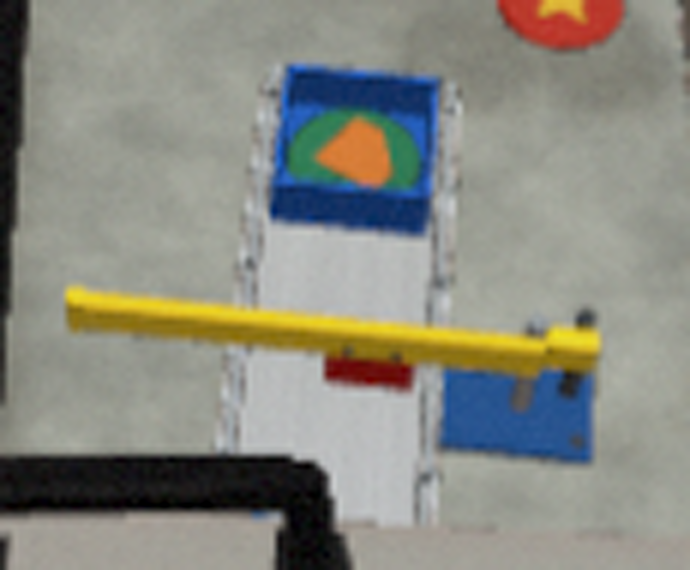

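The crops show the chute yawed slightly, the tray at the near end at top-crop (287,450), the gate pin at (155,220) and the tip at (504,235). I'll fit the model to these points.

```bash
cat > fit.py <<'E'
from h import *
from scipy.optimize import least_squares
T=[((317,60),(92,0,36)),((504,235),(6,-98,52)),((155,220),(0,72,59)),((205,530),(-152,39.5,10)),((360,540),(-152,-39.5,10)),((122,190),(22,100,5)),((115,270),(-22,100,5)),((222,278),(-22,42,5))]
TT=[((232,386),(32,32,30)),((357,393),(32,-32,30)),((351,515),(-32,-32,30)),((220,510),(-32,32,30))]
S=[((70,287),(2,-98,54)),((67,305),(10,-98,54)),((325,380),(9,-4,17)),((410,388),(9,30,17)),((590,462),(22,100,5)),((443,448),(22,42,5)),((537,322),(0,72,59))]
ST=[((287,65),(-32,-32,30)),((441,78),(-32,32,30)),((432,190),(32,32,30)),((272,187),(32,-32,30)),((270,217),(32,-32,4)),((425,232),(32,32,4))]
ct,cs=ctrl.camera('top'),ctrl.camera('side')
def res(p):
    x,y,a,tx=p; c_,s_=np.cos(a),np.sin(a); out=[]
    for cam,L,off,f,z in((ct,T,0,4.6,(165,125)),(ct,TT,1,4.6,(165,125)),(cs,S,0,6,(230,160)),(cs,ST,1,6,(230,160))):
        for px,P in L:
            X=np.array(P)/1000.; X[0]+=off*tx
            w=[x+c_*X[0]-s_*X[1],y+s_*X[0]+c_*X[1],X[2]]
            out+=list(proj(cam,w)-((np.array(px)+.5)/f-.5+z))
    return np.array(out)
r=least_squares(res,[.58,.05,-.06,-.11],loss='soft_l1')
print(r.x.round(4)); print(res(r.x).reshape(-1,2).round(1).tolist())
E
python3 fit.py; python3 -m inch '[0,0,0,0,0,0,0,0,0,0,0,0,0,0,0,0,0,0,0,0]' 0
```

```text
[ 0.5762  0.0471 -0.0706 -0.1091]
[[0.4, -0.4], [-1.1, -0.0], [0.2, 0.1], [0.6, 0.4], [0.3, 0.8], [0.1, -0.2], [-0.0, 0.6], [0.8, 0.6], [-0.4, -0.2], [-0.2, 0.3], [-1.1, 1.4], [-0.2, 0.4], [1.1, 0.3], [1.1, 0.2], [-0.6, 1.1], [0.1, 1.4], [0.2, 0.0], [-0.9, -0.4], [-0.1, 0.3], [-0.2, -0.2], [-0.2, 0.1], [-0.1, 1.5], [-0.2, -0.7], [-0.3, 1.0], [0.1, 1.2]]
time: 1.42
eef_pos: [0.2762, 0.5606, 0.2313]
eef_rot: [-3.142, 0.0, 2.684]
wrist_force: [0.3, -0.8, 0.6]
opening: 0.0256
gripper_force: 0.0
```

```bash
cat > wp.py <<'E'
from h import *
O=np.array([.5762,.0471]); A=-.0706; D=.035
def hand(C,phi):  # chute mm -> world cm, yaw
    c,s=np.cos(A),np.sin(A); return (O+np.array([[c,-s],[s,c]])@(np.array(C)/1000))*100, np.pi+phi+A
def tips():
    o=ctrl.get_obs(); p=o['eef_pos'][:2]-O; c,s=np.cos(A),np.sin(A); C=np.array([[c,s],[-s,c]])@p*1000
    phi=(o['eef_rot'][2]-A)%np.pi; phi-=np.pi*(phi>np.pi/2); e=np.array([-np.sin(phi),np.cos(phi)]); h=o['opening']*500+7.25
    print('C',C.round(1),'phi',round(phi,3),'L',(C+h*e).round(1),'R',(C-h*e).round(1),'z',o['eef_pos'][2].round(4),'yaw',o['eef_rot'][2].round(3),'open',round(o['opening'],4),'F',np.round(o['wrist_force'],1),'t',o['time'])
E
python3 - <<'E'
from wp import *
W=[((37,-39),.2),((-7,-25),.1),((-151,15.4),-.2)]
n=8
for k in range(n+1):
    f=k/n; phi=-.2+.9*f; ex=11*np.cos(phi)+7.25*abs(np.sin(phi)); ey=11*abs(np.sin(phi))+7.25*np.cos(phi)
    Rx=-153.5+(2.9+153.5)*f; Ly=59.3-ey
    W.append(((Rx-35*np.sin(phi),Ly-35*np.cos(phi)),phi))
for C,phi in W: w,y=hand(C,phi); print(np.round(C,1),round(phi,2),w.round(2),round(y,3))
E
python3 -m inch '[1.5,-3.8,0,0.09,1.5,-3.8,0,0.09,1.5,-3.8,0,0.09,1.5,-3.8,0,0.09,1.5,-3.8,0,0.09]' 0.65
```

```text
[ 37 -39] 0.2 [61.04  0.56] 3.271
[ -7 -25] 0.1 [56.75  2.27] 3.171
[-151.    15.4] -0.2 [42.67  7.31] 2.871
[-146.5   15.7] -0.2 [43.11  7.31] 2.871
[-130.9   16.3] -0.09 [44.68  7.25] 2.983
[-115.3   16.8] 0.02 [46.24  7.2 ] 3.096
[-99.6  15.9] 0.14 [47.79  7.  ] 3.208
[-84.   15.6] 0.25 [49.36  6.86] 3.321
[-68.2  15.9] 0.36 [50.93  6.78] 3.433
[-52.2  16.7] 0.48 [52.53  6.74] 3.546
[-36.  18.] 0.59 [54.15  6.76] 3.658
[-19.6  19.9] 0.7 [55.8   6.83] 3.771
time: 1.83
eef_pos: [0.3516, 0.3688, 0.2314]
eef_rot: [3.141, 0.0, 3.138]
wrist_force: [0.5, 0.0, 0.3]
opening: 0.0558
gripper_force: 0.0
```

```bash
python3 -m inch '[2.6,-3.2,0,0.03,2.6,-3.2,0,0.03,2.6,-3.2,0,0.03,2.6,-3.2,0,0.04,2.6,-3.2,0,0]' && python3 -m inch '[2.5,-3.2,-1,0,2.5,-3.2,-1.5,0,2.5,-3.2,-2,0,2.5,-3.2,-2,0,2.5,-3.2,-2,0]' && python3 -m inch '[0.4,-0.9,-1,0,0,0,-1,0,0,0,0,0,0,0,0,0,0,0,0,0]' | tail -0; python3 -c "
from wp import *
tips(); c=ctrl.camera('side'); cv2.imwrite('pics/s1.png',cv2.resize(c['frame'][60:300,150:420],None,fx=2.5,fy=2.5))"
```

```text
time: 2.25
eef_pos: [0.4823, 0.2089, 0.2317]
eef_rot: [3.141, 0.001, -3.017]
wrist_force: [0.5, 1.5, -0.1]
opening: 0.0556
gripper_force: 0.0
time: 2.67
eef_pos: [0.6004, 0.058, 0.1511]
eef_rot: [3.141, 0.001, -3.019]
wrist_force: [1.2, 0.3, 0.0]
opening: 0.0559
gripper_force: 0.0
C [26.5  7.3] phi 0.195 L [19.7 41.6] R [ 33.2 -26.9] z 0.1325 yaw -3.017 open 0.0554 F [ 0.4  0.6 -0.1] t 3.0833Exception ignored on flushing sys.stdout:
BrokenPipeError: [Errno 32] Broken pipe
```

View pics/s1.png

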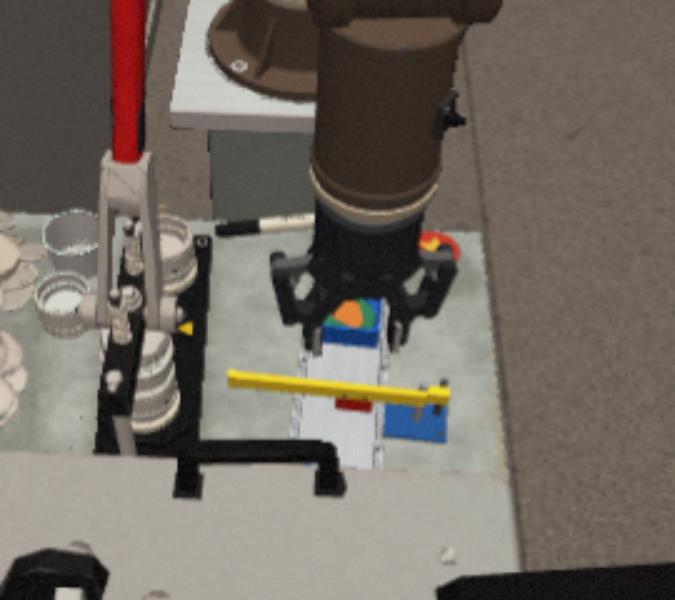

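The view shows the hand above the chute. The fingertips are at crop (315,345) and (397,340), the gate is shut and untouched, and the wider knuckles stick out above the tips. I'll check tip height by projection and then move on.

```bash
python3 - <<'E'
from wp import *
c=ctrl.camera('side'); z=ctrl.get_obs()['eef_pos'][2]
for P in((19.7,41.6),(33.2,-26.9)):
    w,_=hand(P,0)
    for dz in(0,.005,.01,.015): print(P,dz,((proj(c,np.r_[w/100,z+dz])-[150,60])*2.5).round(0))
E
python3 -m inch '[0.6,-2.3,-1,0,0.6,-2.3,-1,0,0,0,0,0,0,0,0,0,0,0,0,0]'; python3 -c "
from wp import *
tips()"
```

```text
(19.7, 41.6) 0 [396. 347.]
(19.7, 41.6) 0.005 [397. 343.]
(19.7, 41.6) 0.01 [397. 339.]
(19.7, 41.6) 0.015 [398. 335.]
(33.2, -26.9) 0 [310. 351.]
(33.2, -26.9) 0.005 [310. 348.]
(33.2, -26.9) 0.01 [311. 344.]
(33.2, -26.9) 0.015 [311. 340.]
time: 3.6
eef_pos: [0.6154, 0.0057, 0.1123]
eef_rot: [3.141, 0.001, -3.019]
wrist_force: [0.3, 0.1, 0.6]
opening: 0.0554
gripper_force: 0.0
C [ 42.  -38.5] phi 0.194 L [35.3 -4.2] R [ 48.8 -72.9] z 0.1123 yaw -3.019 open 0.0554 F [0.3 0.1 0.6] t 3.6
```

```bash
python3 -m inch '[0,0,-2.5,0,0,0,-2.5,0,0,0,-2,0,0,0,-1.0,0,0,0,0,0]'>/dev/null; python3 -c "
from wp import *
tips()"; python3 -m inch '[-0.9,0.3,0,0,-0.9,0.3,0,-0.02,-0.9,0.3,0,-0.02,-0.9,0.3,0,-0.02,-0.9,0.3,0,-0.02]' > /dev/null; python3 -c "
from wp import *
tips()"
```

```text
C [ 40.4 -38.3] phi 0.195 L [33.7 -4.2] R [ 47.2 -72.5] z 0.0301 yaw -3.018 open 0.0551 F [ 0.3 -0.7  0.2] t 4.0167
C [ -4.7 -27.6] phi 0.11 L [-8.5  7.2] R [ -0.8 -62.4] z 0.0326 yaw -3.102 open 0.0555 F [ 1.5 -0.3  1.4] t 4.4333
```

```bash
python3 -m inch '[-0.95,0.36,0,-0.02,-0.95,0.36,0,-0.02,-0.95,0.36,0,-0.02,-0.95,0.36,0,-0.02,-0.95,0.36,0,-0.02]' > /dev/null; python3 -c "
from wp import *
tips(); c=ctrl.camera('top'); d=ctrl.camera('side')
cv2.imwrite('pics/m1.png',np.hstack([cv2.resize(c['frame'][125:265,165:295],(520,560)),cv2.resize(d['frame'][140:260,220:280+0],(280,560)) if 0 else cv2.resize(d['frame'][120:260,225:295],(280,560))]))"
```

```text
C [-53.6 -12.9] phi 0.011 L [-54.  22.] R [-53.2 -47.7] z 0.0317 yaw 3.082 open 0.0552 F [ 0.7  0.5 -0.1] t 4.85
```

View pics/m1.png

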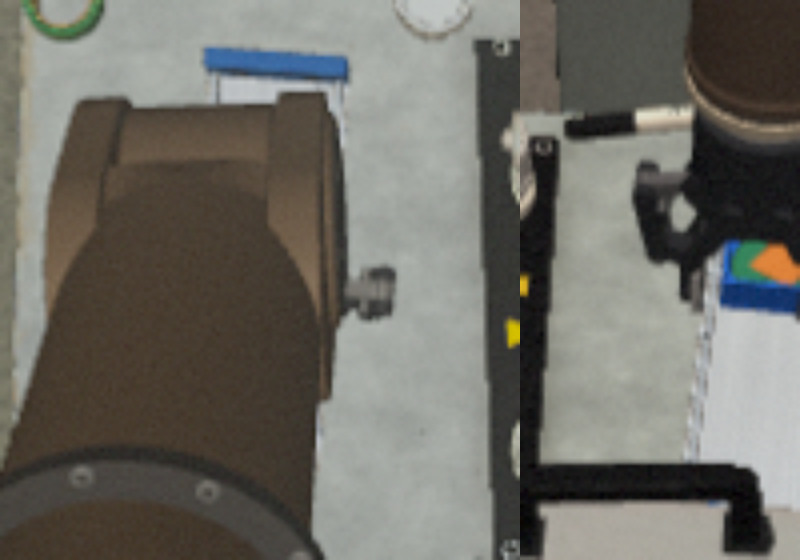

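The top view is blocked by the arm. The side view shows the gate swung away from the channel, the tray in place, and the right finger's tip at (695,308). I'll check the tip height before crossing the tray.

```bash
python3 - <<'E'
from wp import *
c=ctrl.camera('side'); f=c['frame']
for P in((-42.2,-45.7),):
    w,_=hand(P,0)
    for z in(.03,.035,.04,.045): print(z,((proj(c,np.r_[w/100,z])-[225,120])*4).round(0))
for n in('gate_tip','gate_blade','tray'): print(n,[(round(r['score'],2),np.round(r['location'])) for r in ctrl.find_in(c,n)[:1]])
E
```

```text
0.03 [170. 324.]
0.035 [170. 319.]
0.04 [170. 314.]
0.045 [171. 308.]
gate_tip [(0.68, array([312., 212.]))]
gate_blade [(0.66, array([309., 209.]))]
tray [(0.62, array([282., 194.]))]
```

```bash
python3 -m inch '[-0.95,0.35,0,-0.02,-0.95,0.35,0,-0.02,-0.95,0.35,0,-0.02,-0.95,0.35,0,-0.02,-0.95,0.35,0,-0.02]' > /dev/null; python3 -m inch '[-0.95,0.35,0,-0.02,-0.95,0.35,0,-0.02,-0.95,0.35,0,-0.02,-0.95,0.35,0,-0.02,-0.95,0.35,0,-0.03]' > /dev/null;  python3 -c "
from wp import *
tips(); d=ctrl.camera('side')
cv2.imwrite('pics/m2.png',cv2.resize(d['frame'][130:260,230:360],None,fx=4.5,fy=4.5))"
```

```text
C [-151.5   15.3] phi -0.199 L [-144.6   49.6] R [-158.4  -18.9] z 0.0317 yaw 2.872 open 0.0555 F [0.9 0.1 0.2] t 5.9833
```

View pics/m2.png

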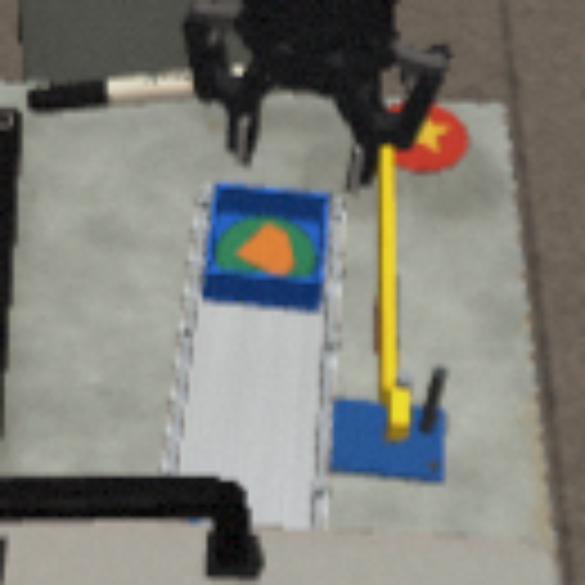

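Side view: the gate is fully open (arm from (387,145) to (398,420)), the tray is undisturbed with its badge at (268,248), and both fingers are behind the tray. I'll lower in steps while watching the force, and work out the gate angle.

```bash
cat > g.py <<'E'
from wp import *
def gate(c):
    m=cv2.inRange(cv2.cvtColor(c['frame'],cv2.COLOR_BGR2HSV),(22,120,90),(35,255,255)); m[:160]=0; m[:,:290]=0; m[:,335:]=0
    ys,xs=np.nonzero(m); best=[]
    pts=np.c_[xs,ys]
    for th in np.arange(1.2,1.76,.01):
        u=np.array([-np.sin(th),-np.cos(th)]);n=np.array([np.cos(th),-np.sin(th)]);q=[]
        for s,d,z in((0,2,54),(168,2,54),(168,10,54),(168,10,36),(0,10,36),(0,10,54)):
            w,_=hand(np.array([0,72])+s*u+d*n,0); q.append(proj(c,np.r_[w/100,z/1000]))
        M=np.zeros(m.shape,np.uint8); cv2.fillConvexPoly(M,cv2.convexHull(np.array(q,np.float32)).round().astype(int),255)
        r=max(ys.min(),0); M[:r]=0
        best.append(((M&m).sum()/max((M|m).sum(),1),th))
    b=max(best); print('theta',round(b[1],2),'iou',round(float(b[0]),2))
E
python3 -c "
from g import *
gate(ctrl.camera('side'))"
python3 -m inch '[0,0,-0.3,0,0,0,-0.3,0,0,0,-0.3,0,0,0,-0.2,0,0,0,0,0]' >/dev/null; python3 -c "
from g import *
tips();gate(ctrl.camera('side'))"
```

```text
theta 1.55 iou 0.6
C [-149.8   14.7] phi -0.198 L [-142.9   49.1] R [-156.7  -19.7] z 0.0201 yaw 2.873 open 0.0557 F [ 0.6  0.4 -0.9] t 6.5
theta 1.55 iou 0.55
```

```bash
python3 -m inch '[-0.15,0.1,-0.15,0,0,0,-0.15,0,0,0,-0.15,0,0,0,-0.15,0,0,0,0,0]' >/dev/null; python3 -c "
from g import *
tips();d=ctrl.camera('side');gate(d)
cv2.imwrite('pics/m3.png',cv2.resize(d['frame'][130:240,240:350],None,fx=5.4,fy=5.4,interpolation=cv2.INTER_CUBIC))"
```

```text
C [-151.5   15.8] phi -0.197 L [-144.7   50. ] R [-158.3  -18.4] z 0.0145 yaw 2.874 open 0.0552 F [-0.3 -0.4 -0.5] t 6.9667
theta 1.55 iou 0.53
```

View pics/m3.png

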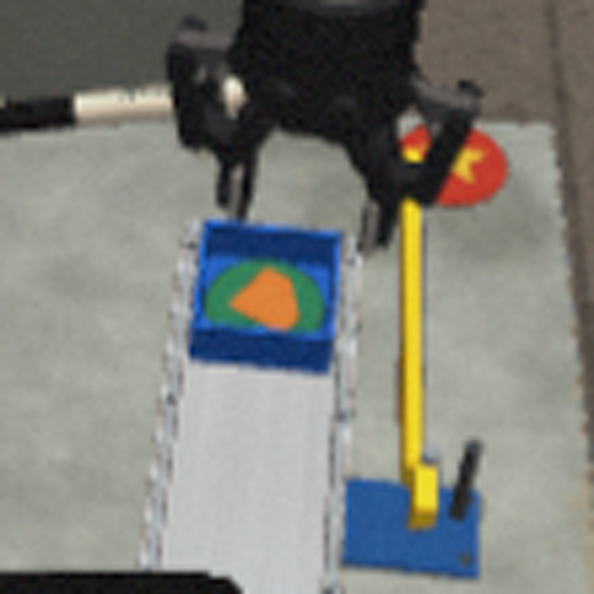

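Nothing is touching the tray and the force is near zero. The right finger is just behind the rear wall at crop (235,215) and the left one is against the open gate. Starting the push.

```bash
python3 -m inch '[0.25,0,0,0,0.25,0,0,0,0.52,-0.02,0,0.037,0.52,-0.02,0,0.037,0.52,-0.02,0,0.037]' >/dev/null; python3 -c "
from g import *
tips()"; python3 -m inch '[0.52,-0.02,0,0.037,0.52,-0.02,0,0.037,0.52,-0.02,0,0.037,0.52,-0.05,0,0.037,0.52,-0.05,0,0.037]' >/dev/null; python3 -c "
from g import *
tips();d=ctrl.camera('side');gate(d)
cv2.imwrite('pics/m4.png',cv2.resize(d['frame'][130:240,240:350],None,fx=5.4,fy=5.4,interpolation=cv2.INTER_CUBIC))"
```

```text
C [-132.    16.1] phi -0.085 L [-129.   51.] R [-134.9  -18.8] z 0.0145 yaw 2.986 open 0.0555 F [-5.1 -2.8  3. ] t 7.4333
C [-106.2   16. ] phi 0.1 L [-109.7   50.9] R [-102.7  -19. ] z 0.0144 yaw -3.112 open 0.0557 F [-3.9 -2.7  2.2] t 7.85
theta 1.53 iou 0.52
```

View pics/m4.png

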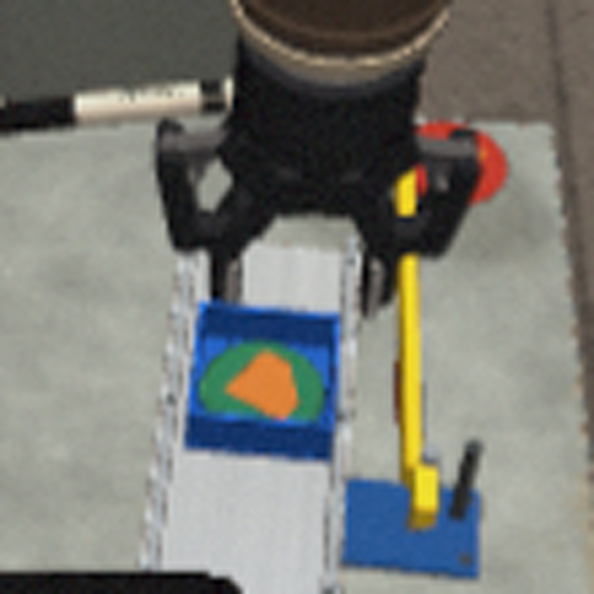

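The tray is moving square in the channel (front at crop row 450) with its badge inside, and the gate is held at about 1.53. Carrying on.

```bash
python3 -m inch '[0.54,-0.04,0,0.037,0.54,-0.04,0,0.037,0.54,-0.04,0,0.037,0.54,-0.03,0,0.037,0.54,-0.03,0,0.037]' >/dev/null; python3 -c "
from g import *
tips();gate(ctrl.camera('side'))"; python3 -m inch '[0.54,-0.02,0,0.037,0.54,-0.02,0,0.037,0.54,-0.01,0,0.037,0.54,-0.01,0,0.037,0.54,0,0,0.037]' >/dev/null; python3 -c "
from g import *
tips();d=ctrl.camera('side');gate(d)
cv2.imwrite('pics/m5.png',cv2.resize(d['frame'][130:240,240:350],None,fx=5.4,fy=5.4,interpolation=cv2.INTER_CUBIC))"
```

```text
C [-78.9  16. ] phi 0.284 L [-88.7  49.7] R [-69.1 -17.7] z 0.0143 yaw -2.928 open 0.0557 F [-2.1 -2.5 -0.4] t 8.3167
theta 1.52 iou 0.41
C [-51.5  17.6] phi 0.468 L [-67.3  48.8] R [-35.8 -13.5] z 0.0144 yaw -2.744 open 0.0553 F [-2.7 -2.5 -0.3] t 8.7833
theta 1.52 iou 0.31
```

View pics/m5.png

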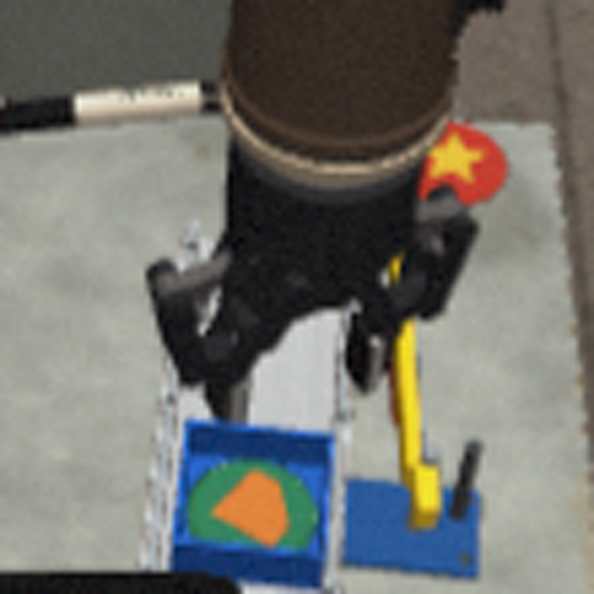

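The tray is now level with the bracket at crop (255,505) with its badge inside, and the gate is held clear outside the left rail. From here I'll finish slowly, using force.

```bash
python3 -m inch '[0.5,0.02,0,0.037,0.5,0.02,0,0.037,0.5,0.02,0,0.037,0.45,0.02,0,0.037,0.35,0.02,0,0.037]' >/dev/null; python3 -c "
from g import *
tips()
for n in ('side','top'):
  d=ctrl.camera(n)
  for t,z in(('tray',.012),('cargo',.013),('gate_blade',.027),('gate_tip',.045)):
    for r in ctrl.find_in(d,t)[:1]: 
        p=onz(d,r['location'],z)[:2]-O; print(n,t,round(r['score'],2),np.round(r['location']),(np.array([[np.cos(A),np.sin(A)],[-np.sin(A),np.cos(A)]])@p*1000).round(0))
"
```

```text
C [-28.5  20.4] phi 0.653 L [-49.8  48.3] R [-7.1 -7.5] z 0.0144 yaw -2.559 open 0.0557 F [-3.2 -3.1  0.2] t 9.25
side tray 0.64 [287. 226.] [11.  5.]
side cargo 0.85 [285. 234.] [34.  3.]
side gate_blade 0.5 [314. 216.] [-17.  64.]
side gate_tip 0.49 [318. 215.] [-6. 70.]
top tray 0.46 [346. 220.] [ -82. -276.]
top cargo 0.6 [238. 159.] [ 44. -12.]
```

```bash
python3 -m inch '[0.2,0,0,0.01,0.2,0,0,0.01,0.2,0,0,0.01,0.15,0,0,0.01,0,0,0,0]' >/dev/null; python3 -c "
from g import *
tips()"; python3 -m inch '[0.1,0,0,0,0.1,0,0,0,0.1,0,0,0,0,0,0,0,0,0,0,0]' >/dev/null; python3 -c "
from g import *
tips()"
```

```text
C [-20.7  20.7] phi 0.694 L [-43.   47.6] R [ 1.6 -6.1] z 0.0145 yaw -2.518 open 0.0553 F [-3.2 -4.5  0.4] t 10.1667
C [-18.   20.9] phi 0.693 L [-40.4  47.8] R [ 4.3 -6. ] z 0.0145 yaw -2.519 open 0.0554 F [-3.7 -3.7  0.5] t 10.5833
```

```bash
python3 -m inch '[0.1,0,0,0,0.1,0,0,0,0,0,0,0,0,0,0,0,0,0,0,0]' >/dev/null; python3 -c "
from g import *
tips()"; python3 -m inch '[0.1,0,0,0,0.1,0,0,0,0,0,0,0,0,0,0,0,0,0,0,0]' >/dev/null; python3 -c "
from g import *
tips()"
```

```text
C [-16.  21.] phi 0.694 L [-38.4  47.9] R [ 6.4 -5.9] z 0.0145 yaw -2.519 open 0.0555 F [-3.7 -3.5  0.5] t 11.0
C [-14.9  20.9] phi 0.693 L [-37.2  47.7] R [ 7.4 -5.9] z 0.0143 yaw -2.519 open 0.0552 F [-5.9 -4.6  2.6] t 11.4167
```

```bash
python3 -m inch '[0.1,0,0,0,0.1,0,0,0,0,0,0,0,0,0,0,0,0,0,0,0]' >/dev/null; python3 -c "
from g import *
tips();d=ctrl.camera('side')
cv2.imwrite('pics/z.png',d['frame'])
m=cv2.inRange(cv2.cvtColor(d['frame'],cv2.COLOR_BGR2HSV),(40,80,40),(85,255,255)); m[:190]=0;m[:,:260]=0;m[:,320:]=0
print(cv2.connectedComponentsWithStats(m)[2][1:])"
```

```text
C [-14.6  20.8] phi 0.693 L [-37.   47.7] R [ 7.7 -6.1] z 0.0142 yaw -2.519 open 0.0554 F [-11.8  -4.1   7.5] t 11.8333
[[275 230  22  17 111]
 [275 245   2   1   2]]
```

The force rose to 12 N with no further travel, so the tray is against the stop. I'll back off, then lift quickly so the gate is let go.

```bash
python3 -m inch '[-0.3,0,0,0,-0.3,0,0,0,-0.3,0,0,0,0,0,0,0,0,0,0,0]' >/dev/null; python3 -c "
from g import *
tips()"; python3 -m inch '[0,0,2,0,0,0,4,0,0,0,4,0,0,0,4,0,0,0,4,0]' >/dev/null;  python3 -m inch '[-1,0.5,2,0,-3,2,1,0,-3,3,0,0,-3,4,0,0,-3,4,0,0]' >/dev/null; python3 -m inch '[-2,4,0,0,-2,4,0,0,-2,4,0,0,0,4,0,0,0,4,0,0]' ; python3 -m inch '[0,4,0,0,0,4,0,0,0,0,0,0,0,0,0,0,0,0,0,0]'; python3 - <<'E'
from wp import *
B=np.array([[np.cos(A),np.sin(A)],[-np.sin(A),np.cos(A)]])
for n in('top','side'):
    c=ctrl.camera(n); cv2.imwrite(f'pics/{n}_end.png',c['frame'])
    for t,z in(('tray',.017),('cargo',.013),('gate_tip',.054),('gate_blade',.027),('tape_green',.016),('die_near',.048),('badge_star',.006)):
        for r in ctrl.find_in(c,t)[:1]: print(n,t,round(r['score'],2),np.round(r['location'],1),(B@(onz(c,r['location'],z)[:2]-O)*1000).round(0))
    h=cv2.cvtColor(c['frame'],cv2.COLOR_BGR2HSV)
    for k,lo,hi in(('Y',(22,120,100),(35,255,255)),('B',(100,120,80),(118,255,255)),('G',(40,80,40),(85,255,255))):
        s=cv2.connectedComponentsWithStats(cv2.inRange(h,lo,hi))[2][1:]; print(k,[x.tolist() for x in s if x[4]>20 and 180<x[0]<335 and 120<x[1]<260])
E
```

```text
C [-20.   21.8] phi 0.694 L [-42.4  48.8] R [ 2.5 -5.2] z 0.015 yaw -2.518 open 0.0557 F [ 1.5 -1.6  0.7] t 12.3
time: 13.55
eef_pos: [0.3802, 0.3854, 0.2253]
eef_rot: [3.141, 0.001, -2.516]
wrist_force: [1.2, 1.0, -0.1]
opening: 0.0556
gripper_force: 0.0
time: 13.97
eef_pos: [0.3817, 0.4629, 0.2243]
eef_rot: [-3.141, -0.001, -2.518]
wrist_force: [-0.5, 0.2, 0.7]
opening: 0.0557
gripper_force: 0.0
top tray 0.81 [221.9 148.3] [67. 28.]
top cargo 0.74 [234.6 157.4] [48. -3.]
top gate_tip 0.75 [229.2 174.5] [1. 2.]
top gate_blade 0.78 [230.9 173.3] [8. 1.]
top tape_green 0.49 [182.5 131.9] [101. 126.]
top die_near 0.64 [274.6 124.2] [127. -93.]
top badge_star 0.58 [189.2 266.9] [-218.   83.]
Y [[198, 169, 77, 9, 263], [189, 170, 8, 5, 37], [291, 205, 7, 7, 30]]
B [[216, 137, 36, 34, 507], [191, 167, 24, 3, 38], [190, 174, 24, 11, 194]]
G [[221, 147, 23, 22, 237]]
side tray 0.73 [319.6 161.1] [-198.   74.]
side cargo 0.63 [288.6 239.6] [46. 12.]
side gate_tip 0.68 [290.4 219.8] [21. 11.]
side gate_blade 0.83 [284.8 215.5] [-8. -2.]
side die_near 0.61 [319.8 162.1] [-165.   71.]
side badge_star 0.7 [288.1 216.7] [-21.   6.]
Y [[321, 156, 6, 6, 22], [241, 208, 89, 15, 533]]
B [[271, 223, 30, 24, 272], [304, 222, 25, 15, 288]]
G [[275, 230, 22, 17, 110]]
```

```bash
python3 - <<'E'
from wp import *
c=ctrl.camera('top')
for x in(14,16): 
  for y in(-32,32): w,_=hand((x,y),0); print(x,y,proj(c,np.r_[w/100,.03]).round(1))
f=c['frame']; h=cv2.cvtColor(f,cv2.COLOR_BGR2HSV); m=cv2.inRange(h,(100,120,80),(118,255,255))
for col in(222,228,234,240,245): print(col,np.nonzero(m[135:185,col])[0]+135)
# stop face / tray front seam brightness
print(f[136:152,232].tolist())
E
```

```text
14 -32 [245.1 171.5]
14 32 [217.9 169.6]
16 -32 [245.1 170.7]
16 32 [218.  168.7]
222 [137 138 139 140 141 142 143 144 145 146 147 148 149 150 151 164 165 166
 167 168 169]
228 [138 139 140 141 142 143 144 145 146 168 169]
234 [138 139 140 141 142 143 144 145 146 169 170]
240 [139 140 141 142 143 144 145 146 147 148 149 166 167 168 169 170]
245 [139 140 141 142 143 144 145 146 147 148 149 150 151 152 153 154 155 156
 157]
[[150, 157, 154], [147, 138, 129], [144, 93, 51], [144, 93, 58], [144, 94, 57], [145, 97, 56], [130, 89, 51], [139, 85, 49], [152, 90, 50], [103, 62, 44], [95, 90, 51], [85, 124, 64], [94, 129, 58], [93, 126, 57], [95, 126, 56], [82, 117, 112]]
```

The tray is home with no gap at the stop, the gate is shut and nothing is touching the robot.

```bash
python3 -c "
from workcell import ctrl
print(ctrl.hand_in())"
```

```text
the job is handed in; nothing more can be done
None
```

The job is handed in: the tray, with its badge inside, is home against the blue end stop, the gate shut behind it, and the arm is clear; I saw no gate contact with the tray, and the three bystanders I rechecked looked unmoved.

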